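# Hang the lift-off gate back on the pickling crate

## Task

The white weight stone has toppled over inside the blue crate: first stand it back upright on its flat foot on the crate's floor, then hang the white gate on the crate's hinge post so that both orange knuckles drop over both pins, fully home, and the gate closes the crate's mouth. Lower both rather than letting them fall, and leave the other things on the shelf where they are.

Things in the scene. Friction and masses are not known exactly. Their poses are not given: they have to be found in the camera images.
- crate: Open-topped blue plastic crate, fixed, 180 (x) x 200 (y) x 60 mm. Origin: centre of its underside, on the shelf; z up. Floor 5 mm thick, walls 6 mm thick on +x, +y and -y; the -x side is the open mouth, towards the robot. At the mouth's +y corner is a steel hinge post, at its -y corner a stop pillar.
- hinge_slot (a point): Nominal pin axis at shelf level, crate (-118, 100, 0) mm. The rigid post (20 mm wide, crate x -98 to -90, 73 high) is clamped anywhere along a slot: the true pin axis is at crate x -118, y 86 to 114 mm, told by no reading: feel or see it. Two upright brass pins, one above the other, diameter 8, tips barely chamfered, span z 15 to 29 and 73 to 87.
- upper_seat (a point): Nominal seat of the upper knuckle, crate (-118, 100, 73) mm; the lower seat is at z 15. Seats are the tops of two dark brackets, 6 mm thick, 8 wide (y), from the post to 12 mm in front of the pin axis. The upper bracket bars the lower knuckle from above: bring the gate in sideways, raised 15 to 36 mm over its final height, then lower it.
- keeper (a point): Middle of the keeper ledge's top, crate (-119, -95, 15) mm: 20 x 28 mm, carries the gate's free end level with the lower seat. Behind it the stop pillar (front face crate x -109, y -109 to -81, 60 mm high) stops the closed gate with 3 mm to spare.
- gate: Loose white lift-off gate, 0.18 to 0.27 kg, first standing upright in a rack. Panel 12 mm thick (x), y -16 to -206, z 0 to 95 mm. Origin on the knuckle axis at the bottom edge's level, z up. Pinch the top edge across its thickness; centre of mass near y -100. Hung and closed: axes parallel to the crate's, origin on the pin axis 15 mm above the shelf.
- gate_knuckle (a point): Underside centre of the upper knuckle, gate (0, 0, 58) mm. Two orange knuckles (rings, outer diameter 28, bore 11, 15 mm high) on the gate's z axis, undersides at z 0 and 58 mm.
- gate_free_end (a point): Bottom of the gate's free end, gate frame (0, -206, 0) mm.
- rack: Fixed wooden rack holding the gate at first: base 80 x 100 x 12 mm, four pegs 8 mm thick up to 57 mm above the shelf, 17 mm slot along its y. Origin: centre of its underside. The gate stands on the base (12 mm up) along the rack's y; lift it at least 50 mm to clear the pegs.
- stone: Loose white ceramic weight, 0.25 to 0.43 kg: block 56 x 56 x 44 mm, short neck, ball knob 24 mm diameter on top, 76 tall. Origin on its axis 35 mm above its underside; z from foot to knob. First lying on a side of the block on the crate's floor, knob centre 28 mm above the floor, pointing any way. Foot heavy: pinched lightly by the knob and lifted, it swings foot down.
- stone_knob (a point): Centre of the stone's ball knob, 64 mm above its underside, on its axis.
- jar: Clear jar, 86 mm diameter, 108 mm tall, standing behind the crate and rack; leave alone. Origin: centre of its underside.
- cup: Stainless measuring cup with handle, 72 mm diameter, 75 mm tall; leave alone. Origin: centre of its underside.
- lid1: Brass-coloured tin twist lid, 82 mm diameter, 14 mm high; leave alone. Origin: centre of its underside.
- lid2: Silver tin twist lid, same size; leave alone. Origin: centre of its underside.
- spice: Small spice jar with red cap to the left, 44 mm diameter, 85 mm tall; leave alone. Origin: centre of its underside.

How it is judged:
By the outcome, as a careful person would: the job done as asked, in the order asked, and still so for the second after the job is handed in, with the robot touching nothing.
It also fails if it takes over 58 s, if anything falls off the work surface, if the arm or the gripper's body presses on something with over 40 N, if the wrist force passes 120 N, or if a joint passes its speed limit or range.

## Robot

A 7-joint arm with a two-finger parallel gripper is mounted at the origin on the work surface. World frame = base frame: x ahead of the robot, y to its left, z up, the work surface at z = 0. Lengths are in m, angles in rad, forces in N, time in s.
With the tool pointing down it reaches from about 0.4 to 0.875 m from the base axis. Payload 19.3 kg.
Tool frame: the origin (TCP) lies between the finger pads; the fingertips stand 17 mm ahead of it and the grasp point (between the pads) lies 2 mm behind it (bot.finger_overhang is the distance from the TCP to the fingertips, in m); z points along the fingers, y is the line along which they close (so a half turn about z gives the same grasp; the last joint's range is limited). The gripper opens to 85 mm and grips with 20 to 120 N. Pads are 22 mm wide; open, the fingers measure 114 mm over their backs; the gripper's body (76 mm by 85 mm) begins 54 mm behind the grasp point. The pads swing forward as they close: fully open they stand 13 mm farther back than shut.
Start: joints at [-1.415, 0.521, -0.036, 1.599, 0.021, 1.021, -0.113], TCP at [0.14, 0.609, 0.248] pointing down, gripper open.
Joint ranges: [-2.91, 2.91], [-0.3, 2.13], [-1.5, 1.42], [0.17, 2.43], [-1.26, 4.41], [0.16, 1.93], [-2.52, 2.52]. Speed limits (rad/s): [1.89, 1.89, 2.39, 2.39, 3.01, 3.01, 3.01].

## Interface

Orientations are given as [roll, pitch, yaw] about the fixed x, y, z axes, in that order (R = Rz(yaw) Ry(pitch) Rx(roll)).
In Python, from workcell import observe, grab_frame, bot gives the robot as it stands.
- The arm moves only by the shell command python3 -m crank 'ROWS' [FORCE]. ROWS is a JSON object of lists of equal length, an entry for each row: "linear": the shift along the world's x, y, z each as a share of 0.25 m, from -1 to 1, a list of three; "delta_rot": the turn, a rotation vector about the world's x, y, z each as a share of 30 degrees, from -1 to 1, a list of three; "fingers": the opening, from -1 (shut) to 1 (fully open). In form: {"linear": [[dx, dy, dz], ...], "delta_rot": [[rx, ry, rz], ...], "fingers": [fingers, ...]}. A call has 1 to 5 rows; each row is the pose to reach, as a shift and turn from the pose commanded when the call began; what a row does not reach only later rows make up. A row lasts 1/10 s, in which the tool goes at most 50 mm and 8.59 degrees, less where a joint would pass 70% of its speed; a pose out of reach is approached as far as the arm can. A call with a number of a shift or a turn outside -1 to 1 is refused whole. A call with a gripper value outside its range is refused whole. The fingers move at their own pace and stop on an object; FORCE is the grip in N (left out, the last holds). Time passes only in rows, so rows that repeat a pose let the fingers close. It gives the time, the measured TCP pose, the force, the opening and the grip force at its end, in the units of the state.
- observe(): the state, without advancing time (a new reading comes with each control period).
- grab_frame(name): name is "side" or "top" or "wrist"; returns a dict with "image" (480x640x3 uint8, red, green, blue), "mtx" (3x3 intrinsics, pixels), "xyz" and "orientation" of the camera in the world. Camera axes: x right, y down, z forward; pixel columns grow to the right and rows downward; lengths in m; the calibration is good to about 2 mm. A picture is of the moment at which its call begins. There is no depth.
- bot.job_done(): hands the job in; it is judged then, once.
The state is a dict: "clock": time; "qpos": joint angles; "qd": joint speeds; "joint_efforts": joint torques, N m; "position": TCP position; "tool_rot": TCP orientation; "force": force on the tool from outside, world axes, zero at the start; "moment": the same for the moment, N m; "grip_width": finger opening in m; "finger_force": force on a finger pad.
Only numpy, scipy, OpenCV 4.12 (cv2) and the standard library are available. Lean on these libraries where they do the work, as an engineer would, in place of code of your own. Each camera call takes 0.05 s, during which the arm holds its last target. There are 200 camera calls.

## Working session

There is one attempt and no reset: what is moved stays moved. The work goes in short steps, Python scripts to look and compute and a shell command to move; the robot and the scene stay as the last step left them, time stands still between calls to the robot, and variables do not carry over. Pictures are saved under pics/ and viewed, at most 10 in all, crops included, and the job is handed in when it is done.

```bash
mkdir -p pics; python3 - <<'E'
from workcell import observe, grab_frame, bot
import cv2,numpy as np
s=observe();print(s)
for n in("side","top"):
    f=grab_frame(n);cv2.imwrite(f"pics/{n}0.png",f["image"][:,:,::-1]);print(n,f["mtx"],f["xyz"],f["orientation"])
E
ls
```

```text
{'clock': 0.0, 'qpos': array([-1.41520224,  0.52199179, -0.03632085,  1.60003225,  0.02119617,
        1.02110702, -0.1127902 ]), 'qd': array([ 0.00029922,  0.00015177, -0.00135581, -0.00064623, -0.00049739,
        0.00055944, -0.00117028]), 'joint_efforts': array([ 1.26791238e-03, -9.27117777e+01,  1.98010191e+00, -3.69937348e+01,
        1.78573496e-02,  8.04349518e-03,  3.06555626e-05]), 'position': array([0.1398893 , 0.60880019, 0.24773097]), 'tool_rot': array([-3.14044217e+00,  8.37111036e-05,  2.91579120e+00]), 'force': array([-0.4093184 , -0.55373563, -1.00467447]), 'moment': array([-0.01873484,  0.00297882, -0.00294994]), 'finger_force': 0.0, 'grip_width': 0.08569229305291745}
side [[452.49258661   0.         320.1641756 ]
 [  0.         452.49258661 233.98316383]
 [  0.           0.           1.        ]] [ 0.04217068 -0.65338498  0.62733331] [-2.12336885 -0.00663991 -0.70003606]
top [[452.63917243   0.         317.06242338]
 [  0.         452.63917243 241.18465086]
 [  0.           0.           1.        ]] [0.43719148 0.02883404 0.9656698 ] [-2.95406547 -0.00876489 -1.57322352]
pics
```

View pics/top0.png

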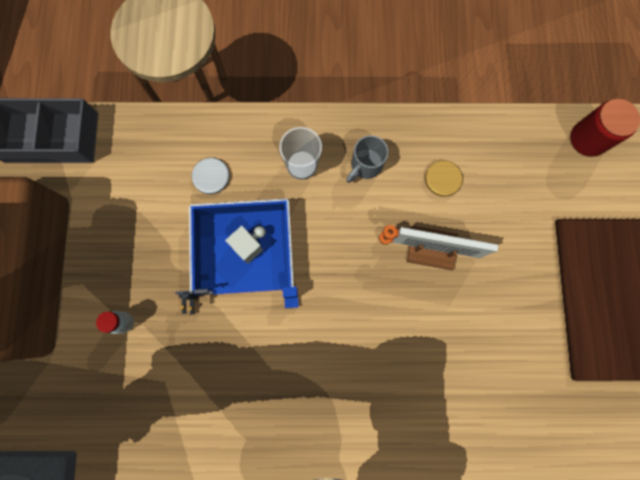

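View pics/side0.png

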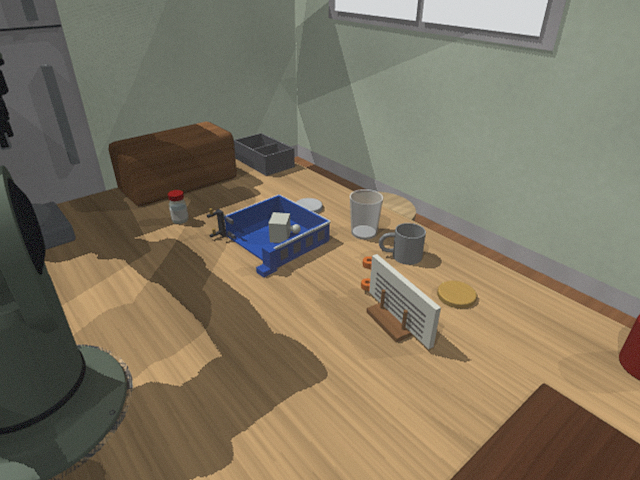

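The top view shows the crate at about (242,247), the stone's knob at (259,231), the hinge post at (190,297), the stop pillar at (291,297) and the gate's top edge from (398,232) to (497,248), with its knuckles at (390,234). The side view agrees.

```bash
cat > h.py <<'E'
import cv2,numpy as np
from scipy.spatial.transform import Rotation as R
from workcell import observe, grab_frame, bot
def cam(f): return f["mtx"],np.array(f["xyz"]),R.from_euler("xyz",f["orientation"]).as_matrix()
def ray(f,u,v):
    K,t,M=cam(f);return t,M@np.linalg.solve(K,[u,v,1.])
def onz(f,u,v,z):
    t,d=ray(f,u,v);return t+d*(z-t[2])/d[2]
def tri(f1,p1,f2,p2):
    A=np.zeros((3,3));b=np.zeros(3);L=[]
    for f,p in((f1,p1),(f2,p2)):
        t,d=ray(f,*p);d/=np.linalg.norm(d);P=np.eye(3)-np.outer(d,d);A+=P;b+=P@t;L.append((t,P))
    x=np.linalg.solve(A,b);return x,[np.linalg.norm(P@(x-t)) for t,P in L]
def proj(f,p):
    K,t,M=cam(f);q=K@(M.T@(np.array(p)-t));return q[:2]/q[2]
def big(mask,n=1):
    c,_=cv2.findContours(mask.astype(np.uint8),cv2.RETR_EXTERNAL,cv2.CHAIN_APPROX_NONE)
    return sorted(c,key=cv2.contourArea)[::-1][:n]
E
python3 - <<'E'
from h import *
t=grab_frame("top");s=grab_frame("side")
I=t["image"];hsv=cv2.cvtColor(I,cv2.COLOR_RGB2HSV);H,S,V=[hsv[...,i].astype(int) for i in range(3)]
b=(H>100)&(H<130)&(S>120)
c=big(b)[0];r=cv2.approxPolyDP(c,4,True)[:,0];print("blue",r.tolist())
for p in r: print(p,onz(t,*p,.06)[:2].round(4),onz(t,*p,.0)[:2].round(4))
o=(H<14)&(S>180)&(V>120);o[:, :350]=0;o[:,450:]=0
for c in big(o,3):
    print("orange",cv2.boundingRect(c),cv2.minEnclosingCircle(c))
w=(S<60)&(V>110);m=np.zeros_like(w);m[215:265,380:510]=1
c=big(w&m)[0];rr=cv2.minAreaRect(c);print("gate",cv2.boxPoints(rr).tolist())
m[:]=0;m[215:275,215:275]=1
c=big(w&m)[0];print("stone",cv2.boxPoints(cv2.minAreaRect(c)).tolist())
crop=np.hstack([cv2.resize(I[190:320,170:310],(400,371),interpolation=cv2.INTER_CUBIC),cv2.resize(I[190:320,370:510],(400,371),interpolation=cv2.INTER_CUBIC)])
cs=s["image"];c2=np.hstack([cv2.resize(cs[190:275,200:340],(400,229),interpolation=cv2.INTER_CUBIC),cv2.resize(cs[245:355,350:450],(400,229),interpolation=cv2.INTER_CUBIC)])
cv2.imwrite("pics/crop1.png",np.vstack([crop,c2])[...,::-1])
E
```

```text
blue [[286, 202], [191, 207], [193, 290], [281, 288], [285, 306], [297, 306], [296, 288], [290, 286]]
[286 202] [0.6916 0.0846] [0.7085 0.0883]
[191 207] [0.6809 0.2801] [0.6971 0.2968]
[193 290] [0.5103 0.2677] [0.5151 0.2836]
[281 288] [0.514  0.0927] [0.5191 0.0969]
[285 306] [0.4784 0.0843] [0.4811 0.088 ]
[297 306] [0.4783 0.0606] [0.481  0.0627]
[296 288] [0.5139 0.0628] [0.519 0.065]
[290 286] [0.5179 0.0748] [0.5233 0.0778]
orange (380, 226, 18, 18) ((388.5, 234.5), 10.12432861328125)
gate [[393.4560241699219, 241.99200439453125], [396.4960021972656, 225.27200317382812], [498.1360168457031, 243.75201416015625], [495.0960388183594, 260.4720153808594]]
stone [[224.50003051757812, 240.50003051757812], [240.50003051757812, 224.50003051757812], [260.5000305175781, 244.50003051757812], [244.50003051757812, 260.5000305175781]]
```

View pics/crop1.png

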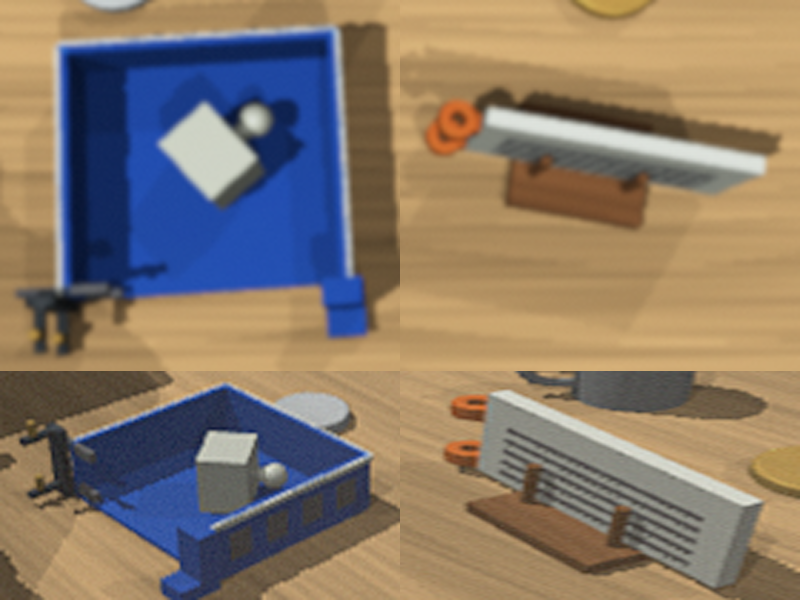

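Crop: knob at top-view px (259.3,232), crate rim corners as measured, upper pin tip about (183,310) and lower pin about (191.5,309). The gate's top edge runs (400.3,230)–(497.4,248), with the upper knuckle at (391.4,231).

```bash
python3 - <<'E'
from h import *
t=grab_frame("top");s=grab_frame("side")
rim=[onz(t,*p,.06)[:2] for p in((190.3,205.7),(288,200.5),(292.5,287.3),(191.7,291.5))]
print("rim",np.round(rim,4).tolist())
a=rim[0]-rim[1];print("y-edge",np.linalg.norm(a),np.degrees(np.arctan2(-a[0],a[1])));b=rim[1]-rim[2];print("x-edge",np.linalg.norm(b),np.degrees(np.arctan2(b[1],b[0])))
px=lambda u,v:(200+u*140/400,190+v*85/229)
kt=(259.3,232);ks=px(272,476-371);print("knob",tri(t,kt,s,ks),onz(t,*kt,.033))
for n,u,v in(("up",183,310.7),):print("pin",tri(t,(183,310.7),s,px(32,427-371)),tri(t,(191.7,309),s,px(37,491-371)),onz(t,183,310.7,.087),onz(t,191.7,309,.029))
q=lambda u,v:(350+(u-400)*.25,245+(v-371)*110/229)
for p in((400.8,227.1),(399.8,232.7),(497.8,245),(497,251)):print("gate",onz(t,*p,.107).round(4))
print("kn",onz(t,391.4,231.3,.085),tri(t,(391.4,231.3),s,q(470,404)))
for u,v in((205,103),(158,145),(220,200),(262,160)):print("stone top",onz(t,170+u*.35,190+v*.35,.061).round(4))
print(observe()["clock"])
E
```

```text
rim [[0.6837, 0.2817], [0.6948, 0.0805], [0.5153, 0.0698], [0.5073, 0.2702]]
y-edge 0.20156617309791344 3.1617438849057784
x-edge 0.17981770536458766 3.409388492943755
knob (array([0.63407921, 0.14187554, 0.03174747]), [np.float64(0.00011260209857177135), np.float64(0.00011260209857184867)]) [0.63391172 0.1416649  0.033     ]
pin (array([0.47167654, 0.27701473, 0.08385777]), [np.float64(0.0033823447268844123), np.float64(0.0033823447268844114)]) (array([0.4742028 , 0.2817227 , 0.01118828]), [np.float64(0.0006581246394130888), np.float64(0.000658124639412993)]) [0.4686071  0.27780445 0.087     ] [0.47407897 0.27668842 0.029     ]
gate [ 0.6279 -0.1421  0.107 ]
gate [ 0.6168 -0.1397  0.107 ]
gate [ 0.5923 -0.3288  0.107 ]
gate [ 0.5806 -0.3263  0.107 ]
kn [ 0.62421611 -0.1273959   0.085     ] (array([ 0.62290858, -0.12644917,  0.08328089]), [np.float64(0.002013665877656183), np.float64(0.002013665877656286)])
stone top [0.6405 0.1744 0.061 ]
stone top [0.6099 0.2069 0.061 ]
stone top [0.5704 0.1618 0.061 ]
stone top [0.599  0.1328 0.061 ]
0.3
```

```bash
for i in 1 2; do python3 -m crank '{"linear":[[0.66,-0.62,0],[0.66,-0.62,0],[0.66,-0.62,0],[0.66,-0.62,0],[0.66,-0.62,0]],"delta_rot":[[0,0,-0.33],[0,0,-0.33],[0,0,-0.33],[0,0,-0.33],[0,0,-0.33]],"fingers":[0.2,0.2,0.2,0.2,0.2]}' 20; done
python3 -m crank '{"linear":[[0.4,-0.62,-0.1],[0.4,-0.62,-0.1],[0.4,-0.62,-0.1],[0.4,-0.62,-0.1],[0.4,-0.62,-0.1]],"delta_rot":[[0,0,-0.33],[0,0,-0.33],[0,0,-0.33],[0,0,-0.33],[0,0,-0.33]],"fingers":[0.2,0.2,0.2,0.2,0.2]}'
python3 - <<'E'
from h import *
f=grab_frame("wrist");t=grab_frame("top");cv2.imwrite("pics/w1.png",f["image"][...,::-1]);o=observe();print(o["position"],o["tool_rot"],o["force"],o["grip_width"],f["xyz"],f["orientation"])
print(proj(f,[.634,.142,.033]),proj(f,[.471,.2775,.087]))
E
```

```text
clock: 0.8
position: [0.308, 0.451, 0.2485]
tool_rot: [-3.141, 0.001, 2.739]
force: [-0.4, -0.0, 0.1]
grip_width: 0.0511
finger_force: 0.0
clock: 1.3
position: [0.4727, 0.2956, 0.2485]
tool_rot: [-3.141, 0.001, 2.566]
force: [0.2, 1.1, 0.6]
grip_width: 0.0514
finger_force: 0.0
clock: 1.8
position: [0.5719, 0.1387, 0.2227]
tool_rot: [-3.14, 0.002, 2.391]
force: [-0.2, 0.3, -0.1]
grip_width: 0.0513
finger_force: 0.0
[0.57004602 0.14352056 0.22303577] [-3.14118393e+00 -2.72914810e-04  2.39590585e+00] [ 0.44931018  0.24669524 -0.57931836] 0.05144533165097051 [0.52079179 0.18581188 0.34863104] [2.86457373e+00 1.77833926e-03 8.19887704e-01]
[367.03464979 260.46837224] [371.8342475  -52.86770672]
```

View pics/w1.png

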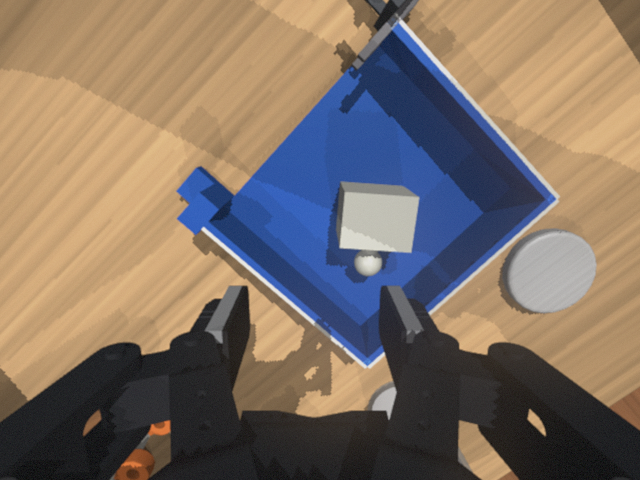

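The wrist view shows the knob at (368,263), against a predicted (367,260). The block's face edge on the knob side runs (340,248)–(412,252), and the rim corners are at about (555,199), (366,366) and (400,20).

```bash
python3 - <<'E'
from h import *
f=grab_frame("wrist")
print("knob",onz(f,368,263,.033))
a,b=onz(f,340,248,.061),onz(f,412,252,.061);print(a,b,np.linalg.norm(a-b),np.degrees(np.arctan2(*(b-a)[[1,0]])))
for p in((555,199),(366,366),(400,20),(203,229)):print(p,onz(f,*p,.06).round(4))
o=observe();y=o["tool_rot"][2];print("close dir",np.degrees(np.arctan2(-np.cos(y),np.sin(y))),o["position"])
E
```

```text
knob [0.63448616 0.14667906 0.033     ]
[0.59999373 0.14256308 0.061     ] [0.64065297 0.18174653 0.061     ] 0.05646695095453214 43.94108682226426
(555, 199) [0.6814 0.2875 0.06  ]
(366, 366) [0.6946 0.0882 0.06  ]
(400, 20) [0.5078 0.2786 0.06  ]
(203, 229) [0.517  0.0749 0.06  ]
close dir 47.3748520862857 [0.56967946 0.14464367 0.22319846]
```

```bash
python3 -m crank '{"linear":[[0.257,0,-0.2],[0.257,0,-0.4],[0.257,0,-0.4],[0.257,0,-0.4],[0.257,0,-0.4]],"delta_rot":[[0,0,-0.11],[0,0,-0.11],[0,0,-0.11],[0,0,-0.11],[0,0,-0.11]],"fingers":[0.2,0.2,0.2,0.2,0.2]}' 20
python3 - <<'E'
from h import *
grab_frame("side");grab_frame("side")
f=grab_frame("wrist");I=f["image"];cv2.imwrite("pics/w2.png",I[...,::-1]);o=observe();print(o["position"],o["tool_rot"],f["xyz"])
print(proj(f,[.634,.145,.033]))
E
```

```text
clock: 2.45
position: [0.6338, 0.1452, 0.1241]
tool_rot: [3.141, -0.0, 2.341]
force: [-0.3, 1.0, 0.3]
grip_width: 0.0513
finger_force: 0.0
[0.6344986  0.14489215 0.12533003] [3.13923157e+00 8.99350906e-04 2.34054202e+00] [0.58552531 0.19419624 0.25134105]
[314.21140008 246.64090864]
```

View pics/w2.png

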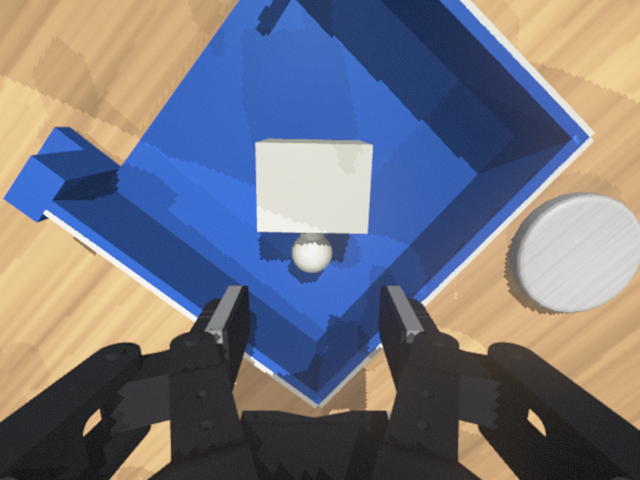

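The knob is at (312,253), centred between the fingers and about 3 mm farther along the axis. I'm going down to pinch it.

```bash
python3 -m crank '{"linear":[[0.006,-0.006,-0.12],[0.006,-0.006,-0.23],[0.006,-0.006,-0.34],[0.006,-0.006,-0.34],[0.006,-0.006,-0.34]],"delta_rot":[[0,0,0],[0,0,0],[0,0,0],[0,0,0],[0,0,0]],"fingers":[0.2,0.2,0.2,0.2,0.2]}' 20
python3 -m crank '{"linear":[[0,0,0],[0,0,0],[0,0,0],[0,0,0],[0,0,0]],"delta_rot":[[0,0,0],[0,0,0],[0,0,0],[0,0,0],[0,0,0]],"fingers":[-1,-1,-1,-1,-1]}' 20
```

```text
clock: 3.1
position: [0.6361, 0.1428, 0.0398]
tool_rot: [3.141, 0.0, 2.34]
force: [-0.1, 0.3, 0.7]
grip_width: 0.0513
finger_force: 0.0
clock: 3.6
position: [0.6369, 0.1425, 0.0397]
tool_rot: [3.139, 0.002, 2.34]
force: [2.9, -1.3, 7.3]
grip_width: 0.022
finger_force: 19.4
```

```bash
python3 -m crank '{"linear":[[-0.01,0.01,0.04],[-0.02,0.02,0.08],[-0.03,0.03,0.12],[-0.04,0.04,0.16],[-0.05,0.05,0.2]],"delta_rot":[[0,0,0],[0,0,0],[0,0,0],[0,0,0],[0,0,0]],"fingers":[-1,-1,-1,-1,-1]}' 20
python3 -m crank '{"linear":[[0,0,0],[-0.01,0.01,0.01],[-0.01,0.01,0.015],[-0.02,0.02,0.02],[-0.02,0.02,0.02]],"delta_rot":[[0,0,0],[0,0,0],[0,0,0],[0,0,0],[0,0,0]],"fingers":[-1,-1,-1,-1,-1]}' 20
python3 - <<'E'
from h import *
f=grab_frame("wrist");s=grab_frame("side");a=s["image"][170:290,200:360];cv2.imwrite("pics/w3.png",np.hstack([cv2.resize(f["image"],(400,300)),cv2.resize(a,(400,300))])[...,::-1])
E
```

```text
clock: 4.1
position: [0.6229, 0.1555, 0.0894]
tool_rot: [3.141, 0.0, 2.34]
force: [0.5, 0.3, -3.6]
grip_width: 0.0222
finger_force: 19.7
clock: 4.6
position: [0.6179, 0.1605, 0.0931]
tool_rot: [-3.141, -0.0, 2.34]
force: [-0.3, 0.2, -2.9]
grip_width: 0.0224
finger_force: 19.8
```

View pics/w3.png

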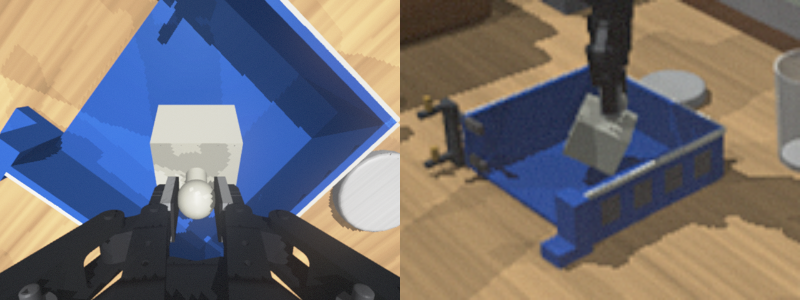

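The stone hangs freely from the knob but still leans, with its foot on the far side. The upper edge spans px (251,168)–(387,168) and the neck-side edge (243,229)–(389,229). I'll measure the lean.

```bash
python3 - <<'E'
from h import *
f=grab_frame("wrist");I=f["image"];hsv=cv2.cvtColor(I,cv2.COLOR_RGB2HSV).astype(int)
w=(hsv[...,1]<60)&(hsv[...,2]>60);w[300:]=0;w[:140]=0
for r in range(160,285,6):
    x=np.where(w[r,200:440])[0]+200
    print(r,x.min() if len(x) else None,x.max() if len(x) else None,end="; ")
def edge(r,a,b):
    t,d1=ray(f,a,r);_,d2=ray(f,b,r);k=.056/np.linalg.norm(d1-d2);return t+k*(d1+d2)/2
A=edge(169,252,387);B=edge(228,244,389);d=B-A;print("\n",A,B,np.linalg.norm(d),"axis tilt from vertical",np.degrees(np.arccos(d[2]/np.linalg.norm(d))),d)
K=onz(f,316,316,.0885);print("knob",K);o=observe();print(o["position"],o["force"])
E
```

```text
160 None None; 166 None None; 172 253 375; 178 251 376; 184 250 377; 190 249 379; 196 247 380; 202 246 382; 208 245 383; 214 243 384; 220 242 386; 226 241 387; 232 241 387; 238 242 386; 244 243 385; 250 244 384; 256 245 383; 262 246 382; 268 246 381; 274 247 380; 280 248 379; 
 [0.58323019 0.19855762 0.05705554] [0.59670448 0.18274903 0.07442959] 0.027079986992956252 axis tilt from vertical 50.09007310471973 [ 0.01347429 -0.0158086   0.01737405]
knob [0.61753649 0.16090951 0.0885    ]
[0.61814673 0.1600244  0.0931102 ] [ 0.55072029 -0.43581948 -2.49815984]
```

```bash
python3 - <<'E'
from h import *
f=grab_frame("wrist")
def edge(r,a,b):
    t,d1=ray(f,a,r);_,d2=ray(f,b,r);k=.056/np.linalg.norm(d1-d2);return t+k*(d1+d2)/2
A=edge(168,254,374.5);B=edge(229,241,387.5);d=B-A;print(A,B,np.linalg.norm(d),"axis tilt",np.degrees(np.arccos(d[2]/np.linalg.norm(d))))
u=np.array([.72,-.7,0]);K=onz(f,316,316,.0885);m=B-K;print("near edge rel knob along u",m@u,m[2],"-> tilt",[(th,(-20*np.sin(np.radians(th))-28*np.cos(np.radians(th))).round(1),(-20*np.cos(np.radians(th))+28*np.sin(np.radians(th))).round(1)) for th in(10,20,30,40)])
print(observe()["force"])
E
```

```text
[0.58287585 0.19577464 0.03742721] [0.59612514 0.1820692  0.07602433] 0.043047885244163496 axis tilt 26.284144169657424
near edge rel knob along u -0.030340243525542723 -0.012475669764493852 -> tilt [(10, np.float64(-31.0), np.float64(-14.8)), (20, np.float64(-33.2), np.float64(-9.2)), (30, np.float64(-34.2), np.float64(-3.3)), (40, np.float64(-34.3), np.float64(2.7))]
[-0.5843972   0.01831013 -2.63732297]
```

```bash
python3 -m crank '{"linear":[[0,0,0],[0,0,0],[0,0,0],[0,0,0],[0,0,0]],"delta_rot":[[-0.15,-0.15,0],[-0.3,-0.31,0],[-0.45,-0.46,0],[-0.58,-0.59,0],[-0.58,-0.59,0]],"fingers":[-1,-1,-1,-1,-1]}' 20
python3 - <<'E'
from h import *
grab_frame("wrist");grab_frame("wrist");grab_frame("wrist")
f=grab_frame("wrist");s=grab_frame("side");a=s["image"][170:290,200:360];cv2.imwrite("pics/w4.png",np.hstack([cv2.resize(f["image"],(400,300)),cv2.resize(a,(400,300))])[...,::-1])
print(observe()["force"],observe()["grip_width"])
E
```

```text
clock: 5.3
position: [0.6162, 0.1643, 0.0919]
tool_rot: [3.133, 0.435, 2.346]
force: [-1.2, 1.8, -3.2]
grip_width: 0.0221
finger_force: 20.1
[-1.25518079  0.35782266 -3.13517644] 0.022346211296593515
```

View pics/w4.png

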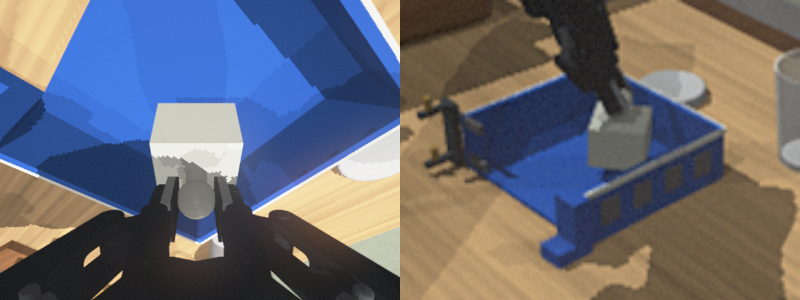

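Now the stone looks upright in the side view, so I'm lowering it gently until it touches.

```bash
python3 -m crank '{"linear":[[0,0,-0.015],[0,0,-0.03],[0,0,-0.04],[0,0,-0.048],[0,0,-0.048]],"delta_rot":[[0,0,0],[0,0,0],[0,0,0],[0,0,0],[0,0,0]],"fingers":[-1,-1,-1,-1,-1]}' 20
for i in 1 2 3 ; do python3 -m crank '{"linear":[[0,0,-0.004],[0,0,-0.008],[0,0,-0.008]],"delta_rot":[[0,0,0],[0,0,0],[0,0,0]],"fingers":[-1,-1,-1]}' 20; done
```

```text
clock: 6.05
position: [0.6181, 0.16, 0.0809]
tool_rot: [3.131, 0.433, 2.337]
force: [-0.5, 1.4, -3.3]
grip_width: 0.022
finger_force: 20.1
clock: 6.35
position: [0.6182, 0.1602, 0.0792]
tool_rot: [3.13, 0.433, 2.337]
force: [2.5, 0.0, -2.9]
grip_width: 0.0222
finger_force: 20.1
clock: 6.65
position: [0.6184, 0.1604, 0.0774]
tool_rot: [3.13, 0.433, 2.337]
force: [0.0, 0.9, 0.7]
grip_width: 0.0221
finger_force: 20.3
clock: 6.95
position: [0.6188, 0.1606, 0.0764]
tool_rot: [3.128, 0.433, 2.337]
force: [-7.2, 4.3, 18.4]
grip_width: 0.0222
finger_force: 21.7
```

```bash
python3 -m crank '{"linear":[[0,0,0.005],[0,0,0.005],[0,0,0.005],[0,0,0.005],[0,0,0.005]],"delta_rot":[[0,0,0],[0,0,0],[0,0,0],[0,0,0],[0,0,0]],"fingers":[-1,-0.3,0,0.2,0.2]}' 20
python3 -m crank '{"linear":[[-0.02,0.02,0.06],[-0.05,0.05,0.14],[-0.1,0.1,0.28],[-0.12,0.12,0.45],[-0.12,0.12,0.6]],"delta_rot":[[0,0,0],[0,0,0],[0,0,0],[0.2,0.2,0],[0.4,0.4,0]],"fingers":[0.2,0.2,0.2,0.2,0.2]}' 20
python3 -m crank '{"linear":[[-0.05,0,0.1],[-0.1,0,0.2],[-0.2,0,0.2],[-0.2,0,0.2],[-0.2,0,0.2]],"delta_rot":[[0.18,0.19,0],[0.18,0.19,0],[0.18,0.19,0],[0.18,0.19,0],[0.18,0.19,0]],"fingers":[0.2,0.2,0.2,0.2,0.2]}' 20
python3 - <<'E'
from h import *
f=grab_frame("wrist");s=grab_frame("side");a=s["image"][170:290,200:360];cv2.imwrite("pics/w5full.png",f["image"][...,::-1]);
t=grab_frame("top");cv2.imwrite("pics/w5.png",np.vstack([f["image"],np.hstack([cv2.resize(a,(320,240))]*1+[cv2.resize(t["image"][190:320,170:310],(320,240))])])[::1,:,::-1][:600+120:1])
im=cv2.imread("pics/w5.png");cv2.imwrite("pics/w5.png",cv2.resize(im,(533,600)))
print(f["xyz"],observe()["position"],observe()["tool_rot"])
E
```

```text
clock: 7.45
position: [0.6182, 0.16, 0.0764]
tool_rot: [3.13, 0.433, 2.337]
force: [-0.0, 0.4, -0.3]
grip_width: 0.0513
finger_force: 0.0
clock: 7.95
position: [0.586, 0.1954, 0.2274]
tool_rot: [3.134, 0.143, 2.348]
force: [1.3, -1.3, -2.5]
grip_width: 0.0513
finger_force: 0.0
clock: 8.45
position: [0.5379, 0.1903, 0.2747]
tool_rot: [-3.142, 0.011, 2.339]
force: [-0.2, 1.0, -0.7]
grip_width: 0.0509
finger_force: 0.0
[0.48838929 0.24070389 0.39996757] [0.53849371 0.19015712 0.27369608] [-3.14040769  0.01157916  2.33875372]
```

View pics/w5.png

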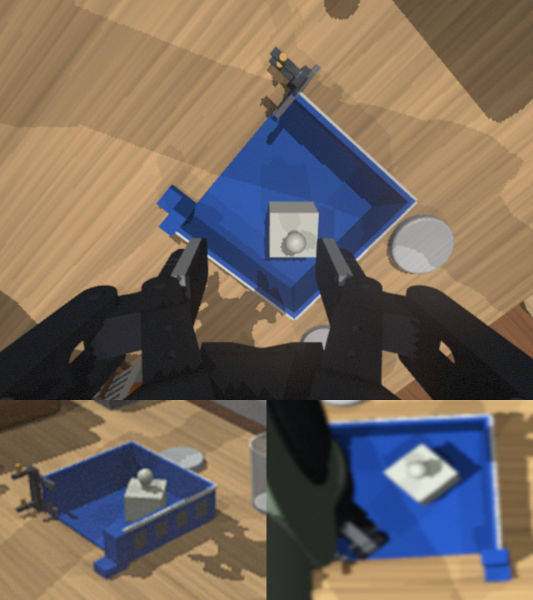

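The stone stands upright in all three views, and the pins show in the wrist view near (330,65)–(338,70). I'll measure the pins by colour.

```bash
python3 - <<'E'
from h import *
f=grab_frame("wrist");t=grab_frame("top");s=grab_frame("side")
I=f["image"];x0,y0=312,45;c=I[y0:y0+55,x0:x0+65]
hsv=cv2.cvtColor(c,cv2.COLOR_RGB2HSV).astype(int)
print("wood",hsv[2,2],)
m=(hsv[...,1]>170)&(hsv[...,0]>12)&(hsv[...,0]<28)&(hsv[...,2]>110)
n,l,st,ce=cv2.connectedComponentsWithStats(m.astype(np.uint8))
for i in range(1,n):
    if st[i,4]>4: print(st[i],ce[i]+[x0,y0],onz(f,*(ce[i]+[x0,y0]),.087).round(4),onz(f,*(ce[i]+[x0,y0]),.029).round(4))
p=s["image"];hs=cv2.cvtColor(p,cv2.COLOR_RGB2HSV).astype(int)
m=(hs[...,1]>170)&(hs[...,0]>12)&(hs[...,0]<28)&(hs[...,2]>80);m[:200]=0;m[240:]=0;m[:,:200]=0;m[:,240:]=0
n,l,st,ce=cv2.connectedComponentsWithStats(m.astype(np.uint8))
for i in range(1,n):print("side",st[i],ce[i])
for z in(.0,):
  for q in((295,93),(415,201),(294,318)): print("rim",onz(f,q[0]*1.2,q[1]*1.2,.06).round(4))
cv2.imwrite("pics/p1.png",cv2.resize(c,None,fx=9,fy=9,interpolation=cv2.INTER_CUBIC)[...,::-1])
E
```

```text
wood [ 16 105 195]
rim [0.5077 0.2687 0.06  ]
rim [0.6835 0.2812 0.06  ]
rim [0.6958 0.0832 0.06  ]
```

```bash
python3 - <<'E'
from h import *
I=grab_frame("wrist")
f=I;I=f["image"];x0,y0=312,45;c=I[y0:y0+55,x0:x0+65]
h=cv2.cvtColor(c,cv2.COLOR_RGB2HSV).astype(int)
for hmin,smin in((17,140),(19,115)):
    m=(h[...,1]>smin)&(h[...,0]>=hmin)&(h[...,0]<32)&(h[...,2]>90)
    n,l,st,ce=cv2.connectedComponentsWithStats(m.astype(np.uint8))
    for i in range(1,n):
        if st[i,4]>3:
            q=ce[i]+[x0,y0];print(smin,st[i],q.round(1),c[l==i].mean(0).round(),onz(f,*q,.087)[:2].round(4),onz(f,*q,.029)[:2].round(4))
E
```

```text
140 [28 20  5  3  7] [341.9  66.1] [204. 163.  90.] [0.4766 0.2825] [0.4743 0.2903]
115 [23 17 10 11 86] [339.7  67. ] [188. 151.  86.] [0.4759 0.281 ] [0.4734 0.2885]
115 [20 28  8  8 39] [335.   76.8] [167. 135.  78.] [0.4782 0.2737] [0.4761 0.2799]
```

View pics/p1.png

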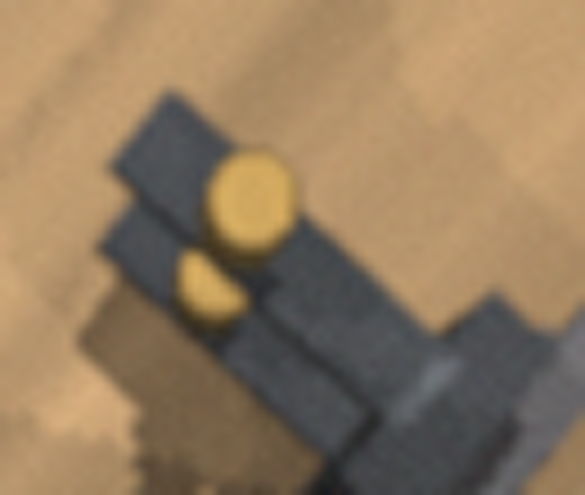

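The crop shows the upper pin's top at (340,66.9) in the full frame, with the lower pin half hidden beneath it. That puts the upper pin near (0.4757, 0.280), crate y about 111 mm, which is within the slot's range. Next, over to the gate.

```bash
for i in 1 2; do python3 -m crank '{"linear":[[0.14,-0.82,0],[0.14,-0.82,0],[0.14,-0.82,0],[0.14,-0.82,0],[0.14,-0.82,0]],"delta_rot":[[0,0,-0.92],[0,0,-0.92],[0,0,-0.92],[0,0,-0.92],[0,0,-0.92]],"fingers":[0.2,0.2,0.2,0.2,0.2]}' 20; done
python3 - <<'E'
from h import *
for i in range(3): grab_frame("side")
f=grab_frame("wrist");o=observe();print(o["position"],o["tool_rot"],o["qpos"],f["xyz"]);np.savez("g.npz",**f)
I=f["image"];h=cv2.cvtColor(I,cv2.COLOR_RGB2HSV).astype(int)
m=((h[...,0]<14)&(h[...,1]>180)&(h[...,2]>100))
for c in big(m,2):print("orange",cv2.boundingRect(c))
w=(h[...,1]<50)&(h[...,2]>140)
c=big(w)[0];print("white",cv2.boxPoints(cv2.minAreaRect(c)).tolist())
for p in([.6223,-.141,.107],[.5865,-.3275,.107],[.6254,-.1252,.085]):print(proj(f,p))
cv2.imwrite("pics/g1.png",I[...,::-1])
E
```

```text
clock: 9.3
position: [0.5734, -0.0214, 0.2739]
tool_rot: [-3.14, 0.014, 1.849]
force: [-0.8, -0.2, -0.5]
grip_width: 0.0513
finger_force: 0.0
clock: 9.8
position: [0.6074, -0.2263, 0.2734]
tool_rot: [-3.14, 0.015, 1.368]
force: [0.4, -0.1, -1.5]
grip_width: 0.0512
finger_force: 0.0
[ 0.60839395 -0.21889513  0.27325947] [-3.13988155  0.01069498  1.37619525] [-0.13900267  0.61088149  0.62547067  1.5336735  -0.37028128  1.11927714
  0.36822358] [ 0.62150422 -0.15123942  0.39840956]
orange (303, 72, 17, 18)
orange (307, 76, 24, 29)
white [[304.2835998535156, 106.03238677978516], [320.9946594238281, 105.71707916259766], [324.6028137207031, 296.9508972167969], [307.8917541503906, 297.2662048339844]]
[313.15268411 105.73961443]
[314.76189647 340.43172719]
[313.2080251   84.39108166]
```

View pics/g1.png

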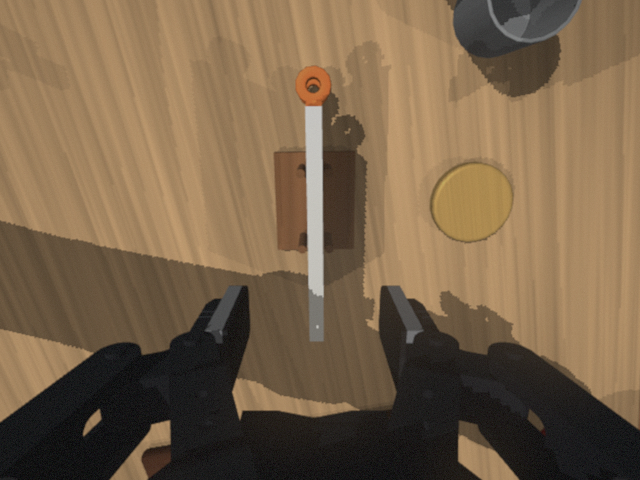

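The gate matches the prediction and is centred between the fingers: its top edge runs (314,106)–(316,341) and the knuckle is at (313,86). Going down to grip it.

```bash
python3 -m crank '{"linear":[[0,0,-0.2],[0,0,-0.4],[0,0,-0.55],[0,0,-0.65],[0,0,-0.715]],"delta_rot":[[0,0,0],[0,0,0],[0,0,0],[0,0,0],[0,0,0]],"fingers":[0.2,0.2,0.2,0.2,0.2]}' 20
python3 -m crank '{"linear":[[0,0,0],[0,0,0],[0,0,0],[0,0,0],[0,0,0]],"delta_rot":[[0,0,0],[0,0,0],[0,0,0],[0,0,0],[0,0,0]],"fingers":[0.2,-1,-1,-1,-1]}' 60
python3 -m crank '{"linear":[[0,0,0],[0,0,0],[0,0,0.05],[0,0,0.1],[0,0,0.15]],"delta_rot":[[0,0,0],[0,0,0],[0,0,0],[0,0,0],[0,0,0]],"fingers":[-1,-1,-1,-1,-1]}' 60
python3 -m crank '{"linear":[[0,0,0.1],[0,0,0.2],[0,0,0.3],[0,0,0.3],[0,0,0.3]],"delta_rot":[[0,0,0],[0,0,0],[0,0,0],[0,0,0],[0,0,0]],"fingers":[-1,-1,-1,-1,-1]}' 60
python3 - <<'E'
from h import *
f=grab_frame("wrist");o=observe();print(o["position"],o["tool_rot"],o["force"],o["moment"])
h=cv2.cvtColor(f["image"],cv2.COLOR_RGB2HSV).astype(int)
m=((h[...,0]<14)&(h[...,1]>180)&(h[...,2]>100));m[250:]=0
for c in big(m,3):print("orange",cv2.boundingRect(c),cv2.contourArea(c))
w=(h[...,1]<50)&(h[...,2]>140)
for c in big(w,2):print("white",cv2.boxPoints(cv2.minAreaRect(c)).round(1).tolist())
cv2.imwrite("pics/g2.png",f["image"][...,::-1])
E
```

```text
clock: 10.5
position: [0.608, -0.2177, 0.093]
tool_rot: [-3.139, 0.01, 1.378]
force: [-0.0, 0.7, 0.3]
grip_width: 0.0509
finger_force: 0.0
clock: 11.0
position: [0.609, -0.2201, 0.0964]
tool_rot: [3.141, 0.011, 1.375]
force: [-1.3, 1.9, 8.2]
grip_width: 0.0108
finger_force: 59.2
clock: 11.5
position: [0.6085, -0.2201, 0.1341]
tool_rot: [-3.141, 0.011, 1.375]
force: [-0.5, -0.1, -2.8]
grip_width: 0.0111
finger_force: 58.6
clock: 12.0
position: [0.6084, -0.2199, 0.2082]
tool_rot: [3.142, 0.011, 1.375]
force: [-1.3, -0.1, -3.0]
grip_width: 0.0107
finger_force: 59.0
[ 0.60807259 -0.21972475  0.20728074] [-3.14027806  0.0110589   1.37517859] [ 0.04158919 -0.23143316 -3.0262544 ] [-0.02422421  0.02959551  0.01082371]
orange (324, 12, 31, 64) 310.5
orange (290, 19, 10, 30) 54.0
orange (298, 9, 24, 12) 53.0
white [[291.0, 83.0], [334.0, 83.0], [334.0, 340.0], [291.0, 340.0]]
```

```bash
cat > kn.py <<'E'
from h import *
def ring(f,show=False):
    I=f["image"];h=cv2.cvtColor(I,cv2.COLOR_RGB2HSV).astype(int)
    m=((h[...,0]<16)|(h[...,0]>175))&(h[...,1]>165)&(h[...,2]>60);m[120:]=0;m[:,:250]=0;m[:,390:]=0
    return m
def panel(f):
    h=cv2.cvtColor(f["image"],cv2.COLOR_RGB2HSV).astype(int)
    w=(h[...,1]<60)&(h[...,2]>100)
    out=[]
    for r in range(90,260,10):
        x=np.where(w[r,250:390])[0]+250
        if len(x)>8: out.append((r,x.min(),x.max()))
    return out
E
python3 - <<'E'
from kn import *
f=grab_frame("wrist");o=observe();p=o["position"]
m=ring(f);ys,xs=np.where(m);print("ring bbox",xs.min(),xs.max(),ys.min(),ys.max(),m.sum())
for r in range(ys.min(),ys.max()+1,5):print(r,np.where(m[r])[0].min(),np.where(m[r])[0].max(),end=" | ")
print();print(panel(f))
dz=p[2]-.0955;zt=.085+dz
y=np.radians(79.1);K=np.array([.6254,-.1252]);
for c in(onz(f,(xs.min()+xs.max())/2,(ys.min()+ys.max())/2,zt),):print("knuckle est",c)
print("expected px",proj(f,[*K,zt]),"edges",proj(f,[K[0]-.014,K[1],zt]),proj(f,[K[0]+.014,K[1],zt]),p)
E
```

```text
ring bbox 271 354 0 81 5640
0 286 339 | 5 280 343 | 10 278 347 | 15 276 350 | 20 274 351 | 25 271 352 | 30 271 353 | 35 271 354 | 40 272 354 | 45 272 352 | 50 273 351 | 55 276 350 | 60 278 348 | 65 281 344 | 70 284 340 | 75 287 338 | 80 290 336 | 
[(90, np.int64(291), np.int64(334)), (100, np.int64(291), np.int64(334)), (110, np.int64(292), np.int64(334)), (120, np.int64(292), np.int64(334)), (130, np.int64(292), np.int64(334)), (140, np.int64(292), np.int64(334)), (150, np.int64(292), np.int64(334)), (160, np.int64(293), np.int64(334)), (170, np.int64(293), np.int64(333)), (180, np.int64(293), np.int64(334)), (190, np.int64(293), np.int64(333)), (200, np.int64(293), np.int64(333)), (210, np.int64(294), np.int64(333)), (220, np.int64(294), np.int64(333)), (230, np.int64(294), np.int64(333)), (240, np.int64(294), np.int64(333)), (250, np.int64(295), np.int64(333))]
knuckle est [ 0.62539468 -0.12671625  0.19631993]
expected px [311.58452298  35.35287129] edges [268.73688031  44.76102901] [354.98485866  25.82335746] [ 0.60794536 -0.21966944  0.20681993]
```

The ring is centred at px (312.5,36), matching its predicted place, so the gate is held square. I'm carrying it at safe height to a spot in front of the post.

```bash
for i in 1 2 3 4; do python3 -m crank '{"linear":[[-0.03,0.08,0],[-0.07,0.16,0],[-0.11,0.25,0],[-0.15,0.34,0],[-0.176,0.405,0]],"delta_rot":[[0,0,0.024],[0,0,0.048],[0,0,0.072],[0,0,0.096],[0,0,0.12]],"fingers":[-1,-1,-1,-1,-1]}' 80|head -3; done
cat > pin.py <<'E'
from kn import *
for i in range(3): grab_frame("side")
f=grab_frame("wrist");o=observe();p=o["position"];print(p,o["tool_rot"],o["force"])
dz=p[2]-.0955
I=f["image"]
m=ring(f);ys,xs=np.where(m);print("ring bbox",xs.min(),xs.max(),ys.max())
k=onz(f,312.5,36,.085+dz);print("knuckle",k)
h=cv2.cvtColor(I,cv2.COLOR_RGB2HSV).astype(int)
e=proj(f,[.4757,.280,.087]);print("pin expected px",e)
u0,v0=max(0,int(e[0])-35),max(0,int(e[1])-35);c=h[v0:v0+70,u0:u0+70]
b=(c[...,1]>110)&(c[...,0]>=18)&(c[...,0]<32)&(c[...,2]>80)
n,l,st,ce=cv2.connectedComponentsWithStats(b.astype(np.uint8))
for i in range(1,n):
    if st[i,4]>15:
        q=ce[i]+[u0,v0];bb=st[i];mid=np.array([bb[0]+(bb[2]-1)/2+u0,bb[1]+(bb[3]-1)/2+v0]);print(st[i],q.round(1),"pin@87",onz(f,*q,.087)[:2].round(4),onz(f,*mid,.087)[:2].round(4))
    else: continue
cv2.imwrite("pics/x%d.png"%(o["clock"]*100),I[...,::-1])
E
python3 pin.py
```

```text
clock: 12.6
position: [0.5632, -0.1172, 0.2065]
tool_rot: [-3.139, 0.011, 1.439]
clock: 13.1
position: [0.5192, -0.0161, 0.2067]
tool_rot: [-3.139, 0.011, 1.502]
clock: 13.6
position: [0.4752, 0.085, 0.2068]
tool_rot: [-3.139, 0.012, 1.565]
clock: 14.1
position: [0.4312, 0.1862, 0.2068]
tool_rot: [-3.139, 0.012, 1.628]
[0.43204183 0.18478929 0.20699124] [-3.13987731  0.01204281  1.62667919] [ 0.88835295 -0.02481345 -2.25087473]
ring bbox 271 354 81
knuckle [0.42501058 0.28131032 0.19649124]
pin expected px [399.15990536  82.52601139]
[ 26  26  17  15 167] [398.4  80.1] pin@87 [0.4751 0.2813] [0.4749 0.2813]
[15 43  9  4 32] [382.8  91.3] pin@87 [0.4666 0.2746] [0.4667 0.2745]
```

```bash
python3 -m crank '{"linear":[[0,0,-0.06],[0,0,-0.14],[0,0,-0.22],[0,0,-0.3],[0,0,-0.336]],"delta_rot":[[0,0,0],[0,0,0],[0,0,0],[0,0,0],[0,0,0]],"fingers":[-1,-1,-1,-1,-1]}' 80|head -3; python3 pin.py
```

```text
clock: 14.8
position: [0.432, 0.1837, 0.1219]
tool_rot: [-3.139, 0.013, 1.625]
[0.43265785 0.18460505 0.12384128] [-3.14080369  0.01139389  1.62546857] [-0.38443501 -0.15264222 -1.87694265]
ring bbox 271 355 81
knuckle [0.42609016 0.27993847 0.11334128]
pin expected px [442.24810708  57.8723452 ]
[ 18  21  29  23 432] [440.4  54.1] pin@87 [0.4748 0.2813] [0.4743 0.2813]
[ 0 50  9  9 62] [410.3  75.3] pin@87 [0.4642 0.2732] [0.4646 0.2729]
```

Measured in the same image, the pin is 49.5 mm ahead of the knuckle in x and 1.2 mm in y. Moving the gate in sideways.

```bash
python3 -m crank '{"linear":[[0.05,0.005,0],[0.1,0.005,0],[0.14,0.005,0],[0.18,0.005,0],[0.198,0.005,0]],"delta_rot":[[0,0,0],[0,0,0],[0,0,0],[0,0,0],[0,0,0]],"fingers":[-1,-1,-1,-1,-1]}' 80; cat > bore.py <<'E'
from kn import *
for i in range(3): grab_frame("side")
f=grab_frame("wrist");o=observe();print(o["position"],o["tool_rot"],o["force"])
I=f["image"];m=ring(f);ys,xs=np.where(m);print("ring",xs.min(),xs.max(),ys.max())
h=cv2.cvtColor(I,cv2.COLOR_RGB2HSV).astype(int)
dz=o["position"][2]-.0955
K=onz(f,312.5,36,.085+dz);print("knuckle",K)
c=I[10:66,285:341];hh=h[10:66,285:341]
b=(hh[...,1]>90)&(hh[...,0]>=17)&(hh[...,0]<34)&(hh[...,2]>60)
n,l,st,ce=cv2.connectedComponentsWithStats(b.astype(np.uint8))
for i in range(1,n):
    if st[i,4]>8: q=ce[i]+[285,10];print("yellow",st[i],q,onz(f,*q,.087))
nb=~(((hh[...,0]<16)|(hh[...,0]>175))&(hh[...,1]>165))
n,l,st,ce=cv2.connectedComponentsWithStats(nb.astype(np.uint8))
for i in range(1,n):
    if st[i,4]>30: print("hole",st[i],ce[i]+[285,10])
for r in range(20,56,5): print(r,[tuple(I[r,x]) for x in range(296,332,6)].__repr__().replace("np.uint8",""))
E
python3 bore.py
```

```text
clock: 15.5
position: [0.483, 0.1861, 0.1234]
tool_rot: [-3.141, 0.011, 1.626]
force: [-0.1, 0.2, -2.0]
grip_width: 0.0108
finger_force: 82.5
[0.48146032 0.18615272 0.12323203] [-3.13999942  0.01147805  1.62624141] [-0.43057427 -0.36432366 -1.95137294]
ring 271 354 81
knuckle [0.47530849 0.28180891 0.11273203]
yellow [ 20  32  19  13 185] [313.94594595  48.24324324] [0.47568492 0.28248696 0.087     ]
hole [ 15  14  27  10 127] [312.99212598  28.97637795]
hole [ 14  31  29  15 257] [313.19455253  48.10505837]
20 [((197), (109), (59)), ((110), (62), (33)), ((90), (50), (25)), ((86), (47), (20)), ((82), (48), (25)), ((191), (105), (55))]
25 [((182), (100), (55)), ((93), (50), (23)), ((77), (45), (28)), ((84), (50), (33)), ((80), (49), (28)), ((87), (52), (31))]
30 [((101), (59), (36)), ((98), (67), (45)), ((191), (153), (110)), ((191), (132), (87)), ((202), (164), (118)), ((79), (48), (29))]
35 [((94), (53), (29)), ((215), (128), (73)), ((211), (123), (70)), ((206), (120), (68)), ((202), (117), (64)), ((158), (90), (49))]
40 [((97), (55), (32)), ((208), (121), (68)), ((200), (113), (63)), ((164), (96), (52)), ((196), (112), (59)), ((195), (112), (60))]
45 [((175), (97), (50)), ((198), (112), (62)), ((91), (72), (43)), ((100), (83), (51)), ((104), (85), (52)), ((192), (109), (57))]
50 [((209), (116), (62)), ((82), (73), (72)), ((100), (82), (48)), ((95), (80), (45)), ((99), (80), (48)), ((217), (124), (68))]
55 [((213), (122), (66)), ((214), (120), (65)), ((170), (96), (53)), ((126), (87), (52)), ((221), (129), (71)), ((221), (131), (74))]
```

The pin shows through the bore (u 314.5 against a bore centre of 313), so they're aligned to within 1 mm. Lowering slowly and watching the force.

```bash
python3 -m crank '{"linear":[[0,0,-0.01],[0,0,-0.02],[0,0,-0.03],[0,0,-0.036],[0,0,-0.036]],"delta_rot":[[0,0,0],[0,0,0],[0,0,0],[0,0,0],[0,0,0]],"fingers":[-1,-1,-1,-1,-1]}' 80|head -4
for i in 1 2; do python3 -m crank '{"linear":[[0,0,-0.005],[0,0,-0.01],[0,0,-0.015],[0,0,-0.015]],"delta_rot":[[0,0,0],[0,0,0],[0,0,0],[0,0,0]],"fingers":[-1,-1,-1,-1]}' 80|head -4;done
```

```text
clock: 16.2
position: [0.4816, 0.1862, 0.1141]
tool_rot: [-3.14, 0.011, 1.626]
force: [-0.1, -0.6, -2.7]
clock: 16.6
position: [0.4817, 0.1862, 0.1105]
tool_rot: [-3.14, 0.011, 1.626]
force: [0.2, 1.0, -1.9]
clock: 17.0
position: [0.4817, 0.1862, 0.1067]
tool_rot: [-3.14, 0.011, 1.626]
force: [0.3, 0.0, -1.9]
```

The knuckles are past the tips with no contact force, so I'm continuing down to the seat.

```bash
python3 -m crank '{"linear":[[0,0,-0.007],[0,0,-0.014],[0,0,-0.02],[0,0,-0.02]],"delta_rot":[[0,0,0],[0,0,0],[0,0,0],[0,0,0]],"fingers":[-1,-1,-1,-1]}' 80|head -4
for i in 1 2 3; do python3 -m crank '{"linear":[[0,0,-0.004],[0,0,-0.006],[0,0,-0.006]],"delta_rot":[[0,0,0],[0,0,0],[0,0,0]],"fingers":[-1,-1,-1]}' 80|head -4;done
```

```text
clock: 17.4
position: [0.4817, 0.1862, 0.1016]
tool_rot: [-3.14, 0.011, 1.626]
force: [-0.9, 0.0, -1.2]
clock: 17.7
position: [0.4818, 0.1863, 0.1003]
tool_rot: [-3.14, 0.011, 1.626]
force: [0.0, -0.8, -2.7]
clock: 18.0
position: [0.4819, 0.1863, 0.0994]
tool_rot: [-3.141, 0.011, 1.626]
force: [-3.2, -0.6, 12.8]
clock: 18.3
position: [0.4821, 0.1863, 0.0993]
tool_rot: [-3.141, 0.01, 1.626]
force: [-12.3, -3.0, 49.3]
```

```bash
python3 -m crank '{"linear":[[0,0,0.004],[0,0,0.006],[0,0,0.006]],"delta_rot":[[0,0,0],[0,0,0],[0,0,0]],"fingers":[-1,-1,-1]}' 60
python3 -m crank '{"linear":[[0,0,0],[0,0,0],[0,0,0],[0,0,0],[0,0,0]],"delta_rot":[[0,0,0],[0,0,0],[0,0,0],[0,0,0],[0,0,0]],"fingers":[-0.6,-0.4,-0.3,-0.3,-0.3]}' 20
python3 - <<'E'
from kn import *
for i in range(2): s=grab_frame("side")
f=grab_frame("wrist");o=observe();print(o["position"],o["force"],o["grip_width"]);m=ring(f);ys,xs=np.where(m);print("ring",xs.min(),xs.max(),ys.max())
print(panel(f)[::5])
Z=.110
P=panel(f);pts=np.array([onz(f,(a+b)/2,r,Z)[:2] for r,a,b in P if r<230]);d=np.polyfit(pts[:,1],pts[:,0],1);print("gate yaw deg",-np.degrees(np.arctan(d[0])))
cv2.imwrite("pics/z1.png",f["image"][...,::-1]);cv2.imwrite("pics/z2.png",s["image"][...,::-1])
E
```

```text
clock: 18.6
position: [0.482, 0.1863, 0.0994]
tool_rot: [-3.141, 0.011, 1.626]
force: [-2.3, -1.0, 13.1]
grip_width: 0.0107
finger_force: 84.7
clock: 19.1
position: [0.4817, 0.1863, 0.0988]
tool_rot: [-3.14, 0.011, 1.626]
force: [-0.4, -0.5, 0.3]
grip_width: 0.0301
finger_force: 0.0
[0.48177355 0.18624758 0.09884479] [-0.27063847 -0.5409819   0.55213705] 0.0305582584518034
ring 272 355 81
[(90, np.int64(292), np.int64(335)), (140, np.int64(293), np.int64(389)), (190, np.int64(294), np.int64(334)), (240, np.int64(295), np.int64(334))]
gate yaw deg -8.318826504226667
```

```bash
python3 -m crank '{"linear":[[0,0,0.08],[0,0,0.2],[0,0,0.4],[0,0,0.6],[0,0,0.7]],"delta_rot":[[0,0,0],[0,0,0],[0,0,0],[0,0,0],[0,0,0]],"fingers":[-0.3,-0.3,-0.3,-0.3,-0.3]}' 20|head -4
python3 - <<'E'
from kn import *
for i in range(2): s=grab_frame("side")
f=grab_frame("wrist");t=grab_frame("top");cv2.imwrite("pics/y1.png",f["image"][...,::-1]);cv2.imwrite("pics/y2.png",s["image"][...,::-1])
I=f["image"];h=cv2.cvtColor(I,cv2.COLOR_RGB2HSV).astype(int)
m=((h[...,0]<16)|(h[...,0]>175))&(h[...,1]>165)&(h[...,2]>60)
m[300:]=0
for c in big(m,2):
    x,y,w,hh=cv2.boundingRect(c);q=(x+w/2-.5,y+hh/2-.5);print("ring",(x,y,w,hh),onz(f,*q,.088).round(4))
w=(h[...,1]<45)&(h[...,2]>110);w[350:]=0;w[:,:260]=0;w[:,370:]=0
R_=[(r,np.where(w[r])[0]) for r in range(100,340,12)]
pts=np.array([onz(f,np.median(x),r,.11)[:2] for r,x in R_ if 8<len(x)<30]);print([(r,x.min(),x.max(),len(x)) for r,x in R_ if len(x)][::3])
a=np.polyfit(pts[:,1],pts[:,0],1);print("gate yaw",-np.degrees(np.arctan(a[0])),len(pts))
b=(h[...,0]>100)&(h[...,0]<130)&(h[...,1]>120);c=big(b)[0];print("blue poly",[(p.tolist(),onz(f,*p,.06)[:2].round(4).tolist()) for p in cv2.approxPolyDP(c,4,True)[:,0]])
e=proj(f,[.4755,.2815,.087]).astype(int);print(e)
for d in range(-20,21,4): print(d,I[e[1],e[0]+d],I[e[1]+d,e[0]])
E
```

```text
clock: 19.75
position: [0.4826, 0.1862, 0.2775]
tool_rot: [3.139, 0.01, 1.626]
force: [0.4, -0.1, -1.6]
ring (294, 68, 36, 39) [0.4757 0.2818 0.088 ]
[(100, np.int64(352), np.int64(352), 1), (136, np.int64(304), np.int64(320), 17), (172, np.int64(304), np.int64(320), 17), (208, np.int64(304), np.int64(319), 16), (244, np.int64(305), np.int64(320), 16), (280, np.int64(304), np.int64(320), 17), (316, np.int64(306), np.int64(319), 14)]
gate yaw 3.6531167366905586 19
blue poly [([558, 105], [0.6832, 0.2814]), ([342, 108], [0.502, 0.2689]), ([342, 113], [0.5023, 0.2649]), ([353, 113], [0.5116, 0.2655]), ([353, 144], [0.5137, 0.24]), ([341, 143], [0.5033, 0.2403]), ([340, 258], [0.5103, 0.1355]), ([348, 261], [0.518, 0.1329]), ([349, 301], [0.5222, 0.0918]), ([343, 313], [0.5174, 0.0787]), ([340, 293], [0.5129, 0.0998]), ([331, 312], [0.5056, 0.0791]), ([334, 326], [0.5096, 0.064]), ([351, 318], [0.5257, 0.0737]), ([352, 283], [0.5236, 0.1108]), ([369, 281], [0.5396, 0.1137]), ([376, 294], [0.5477, 0.1006]), ([388, 297], [0.5596, 0.0981]), ([401, 311], [0.5739, 0.0839]), ([400, 318], [0.5738, 0.0763]), ([524, 317], [0.6956, 0.0839])]
[311  87]
-20 [206 168 121] [184 129  87]
-16 [199 111  60] [207 118  65]
-12 [204 115  63] [198 111  60]
-8 [170  94  48] [88 51 29]
-4 [142 115  67] [177 138  79]
0 [188 150  87] [188 150  87]
4 [191 152  86] [192 154  89]
8 [171  95  50] [199 112  60]
12 [201 113  62] [202 113  62]
16 [195 107  58] [188 107  56]
20 [57 60 63] [194 141 107]
```

Brass fills the bore, the ring sits on the pin axis, and the gate's yaw of 3.65° matches the crate's 3.6°. I'll do a last numeric check of height and stone from the side camera.

```bash
python3 - <<'E'
from h import *
s=grab_frame("side");t=grab_frame("top")
h=cv2.cvtColor(s["image"],cv2.COLOR_RGB2HSV).astype(int)
m=((h[...,0]<16)|(h[...,0]>175))&(h[...,1]>165)&(h[...,2]>60);m[:,:180]=0;m[:,260:]=0;m[260:]=0;m[:180]=0
for c in big(m,2):print("orange",cv2.boundingRect(c))
for z in(.073,.088,.015,.030):print(z,[proj(s,[.4756+d[0],.2816+d[1],z]).round(1).tolist() for d in((-.01,.01),(.01,-.01),(0,0))])
h=cv2.cvtColor(t["image"],cv2.COLOR_RGB2HSV).astype(int);w=(h[...,1]<60)&(h[...,2]>120);w[:215]=0;w[280:]=0;w[:,:205]=0;w[:,:][:,282:]=0
for c in big(w,1):print("stone top",cv2.boundingRect(c),[onz(t,*p,.049)[:2].round(3).tolist() for p in cv2.boxPoints(cv2.minAreaRect(c))])
print(observe()["force"],observe()["clock"])
E
```

```text
orange (205, 206, 6, 10)
orange (208, 227, 6, 9)
0.073 [[205.3, 213.2], [216.4, 213.7], [210.8, 213.4]]
0.088 [[204.6, 207.9], [215.7, 208.4], [210.1, 208.2]]
0.015 [[208.2, 232.8], [218.9, 233.4], [213.5, 233.1]]
0.03 [[207.5, 227.9], [218.3, 228.4], [212.9, 228.1]]
stone top (233, 219, 37, 37) [[0.62, 0.198], [0.661, 0.159], [0.62, 0.117], [0.579, 0.157]]
[-0.83494765 -0.24321328 -0.81060902] 20.05
```

```bash
python3 -c "
from workcell import bot
print(bot.job_done())"
```

```text
the job is handed in; nothing more can be done
None
```

The stone stands upright on the crate floor, and the gate hangs fully home on both pins, closing the mouth; I handed the job in at about 20 s, with no verdict returned.

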